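# Clear the vise and the drying rack into tray and cradle

### The arm

A 7-joint arm with a two-finger parallel gripper is mounted at the origin on the work surface. World frame = base frame: x ahead of the robot, y to its left, z up, the work surface at z = 0. Lengths are in m, angles in rad, forces in N, time in s.
With the tool pointing down it reaches from about 0.425 to 1.025 m from the base axis. Payload 9.4 kg.
Tool frame: the origin (TCP) lies midway between the tips of the shut fingers; the grasp point (between the pads) lies 19 mm behind it (grip_point_offset is the z of the grasp point in the tool frame, in m); z points along the fingers, y is the line along which they close (so a half turn about z gives the same grasp; the last joint's range is limited). The gripper opens to 93 mm and grips with 3 to 60 N. Pads are 15 mm wide; open, the fingers measure 128 mm over their backs; the gripper's body (75 mm by 188 mm) begins 65 mm behind the grasp point.
Start: joints at [-1.268, 0.599, -0.003, 1.599, 0.002, 0.943, -0.08], TCP at [0.269, 0.673, 0.197] pointing down, gripper open.
Joint ranges: [-2.57, 2.57], [-0.35, 1.97], [-1.29, 1.29], [0.11, 2.56], [-1.05, 4.19], [0.11, 1.86], [-2.63, 2.63]. Speed limits (rad/s): [2.22, 2.22, 3.01, 3.01, 3.14, 3.14, 3.14].

### API

Orientations are given as a rotation vector (axis times angle).
In Python, from plant import * gives the robot as it stands.
- The arm moves only by the tool step_arm, never from a script. Its argument "moves" is text: rows parted by semicolons, each of 4 numbers parted by spaces: the shift along the world's x, y, z normalised to -1 to 1, where 1 is 0.02 m, then the turn about the world's z normalised to -1 to 1, where 1 is 8 degrees. In form: tx ty tz spin; .... A call has 1 to 20 rows; each row shifts and turns the commanded pose from where the row before left it; what a row does not reach is not made up. A row lasts 1/10 s, in which the tool goes at most 50 mm and 8.59 degrees, less where a joint would pass 70% of its speed; a pose out of reach is approached as far as the arm can. A call with a number of a shift or a turn outside -1 to 1 is refused whole. A call with a gripper value outside its range is refused whole. "claw" is the opening, from 0 (shut) to 1 (fully open), set as the call begins (left out, the last holds). The fingers move at their own pace and stop on an object; "force" is the grip in N (left out, the last holds). Time passes only in rows, so rows that do not move let the fingers close. It gives the time, the measured TCP pose, the force, the opening and the grip force at its end, in the units of the state.
- observe(): the state, without advancing time (a new reading comes with each control period).
- capture(name): name is "scene" or "top" or "wrist"; returns a dict with "frame" (400x640x3 uint8, red, green, blue), "camera_matrix" (3x3 intrinsics, pixels), "R" (3x3) and "t" (3): a world point X has camera coordinates R X + t; the wrist camera has in their place "T_tool_cam" (4x4, takes a point from camera to tool coordinates, whose origin is the TCP and whose axes are the flange's). Camera axes: x right, y down, z forward; pixel columns grow to the right and rows downward; lengths in m; the calibration is good to about 2 mm. A picture is of the moment at which its call begins: read the wrist's pose just before it. There is no depth.
- hand_in(): hands the job in; it is judged then, once.
The state is a dict: "clock": time; "q": joint angles; "qd": joint speeds; "joint_torque": joint torques, N m; "position": TCP position; "tool_rot": TCP orientation; "ft_force": force on the tool from outside, world axes, zero at the start; "moment": the same for the moment, N m; "finger_gap": finger opening in m; "grasp_force": force on a finger pad.
Only numpy, scipy, OpenCV 4.12 (cv2) and the standard library are available. Lean on these libraries where they do the work, as an engineer would, in place of code of your own. Each camera call takes 0.05 s, during which the arm holds its last target. There are 200 camera calls.

### The job

Pack up the finished mill parts: slide the vise jaw open, lift the bearing cap out and stand it on its flange in the steel tray, with the second bearing cap from the bench beside it. Draw every cover plate straight up out of the drying rack by its upper edge and lower it gently on edge into a groove of the cradle, one plate to a groove and right down to the bottom. Push the empty vise fully shut again, and leave the tin, the large housing and the screwdriver where they are.

Things in the scene. Friction and masses are not known exactly. Their poses are not given: they have to be found in the camera images.
- rack: drying rack of pale plywood, fixed, 250 (x) by 126 (y), 60 high: two cheeks along x, open between, each with five upright grooves 11 wide. Each plate stands across x, its side edges in a pair of grooves. Groove middles at x = -90, -45, 0, 45, 90 mm, y = 0; floor 8 above the origin, cheek tops at 60. Origin: centre of its underside.
- cradle: transit cradle of darker wood, fixed, 264 (x) by 126 (y), 65 high. Five V grooves along y at x = -100, -50, 0, 50, 100 mm: 13 wide at the floor (10 above the origin), 29 at the mouth (65 above), 108 long between end walls at y = +-54. A seated plate has its x along the cradle's x, its lower edge 10 above the origin, its upper edge at 100. Origin: centre of its underside.
- vise: slide vise of dark steel, fixed; bed 100 wide (y), from x = -185 to 40, top 30 above the bench. Fixed jaw at x = 0 to 35, top at 46; its gripping face is at x = 0 and looks to -x. Origin: under the fixed jaw's face, on the bench.
- jaw (a joint): sliding jaw of the vise, m: gap between the jaw faces; 0 shut, grows as it slides to the vise's -x, end stop 0.100. About 0.057 when it holds the cap. Stays where left; friction about 4 N. A lip at its top reaches 5 mm past its face, over the cap's flange, so the cap can be lifted only once the jaw is back by 10 mm or more.
- jaw_grip (a point): on the upright steel grip block of the sliding jaw (24 along the vise's x, 34 along y, its top 97 above the bench, free from 56 up): centre of the block, 78 above the bench.
- tray: shallow steel tray, fixed, outer 200 (x) by 140 (y), rim 16 high, walls and floor 5 thick. Origin: centre of its underside.
- cap_vise: bearing cap, dark red enamel: rectangular flange 56 (x) by 70 (y), 16 thick, with a round boss 40 in diameter upright on its middle, 62 high in all. Origin: centre of its underside, z up. Starts clamped in the vise on its bed (underside 30 above the bench).
- cap_bench: bearing cap, dark red enamel: rectangular flange 56 (x) by 70 (y), 16 thick, with a round boss 40 in diameter upright on its middle, 62 high in all. Origin: centre of its underside, z up. Starts standing on the bench.
- plate0: cover plate 1: flat square plate 8 thick, 90 wide, 90 high, dark red enamel, standing on edge in a groove of the rack. Origin: middle of its lower edge; x through the thickness, y along the width, z up to its upper edge. May be absent.
- plate1: cover plate 2: flat square plate 8 thick, 90 wide, 90 high, dark red enamel, standing on edge in a groove of the rack. Origin: middle of its lower edge; x through the thickness, y along the width, z up to its upper edge. May be absent.
- plate2: cover plate 3: flat square plate 8 thick, 90 wide, 90 high, dark red enamel, standing on edge in a groove of the rack. Origin: middle of its lower edge; x through the thickness, y along the width, z up to its upper edge. May be absent.
- plate3: cover plate 4: flat square plate 8 thick, 90 wide, 90 high, dark red enamel, standing on edge in a groove of the rack. Origin: middle of its lower edge; x through the thickness, y along the width, z up to its upper edge. May be absent.
- plate4: cover plate 5: flat square plate 8 thick, 90 wide, 90 high, dark red enamel, standing on edge in a groove of the rack. Origin: middle of its lower edge; x through the thickness, y along the width, z up to its upper edge. May be absent.
- tin: bystander: tin can, 68 in diameter, 85 high. Origin: centre of its underside.
- housing: bystander: large round red housing, 124 in diameter, 145 high. Origin: centre of its underside.
- driver: bystander: screwdriver with a red handle, 200 long, lying along its x.
Not all that is in view belongs to the job. What is shaped like the vise but blue is not meant.

How it is judged:
On the way, in this order (a step that is already met when the one before it is completed fails the run):
1. the vise jaw has been slid open (at least 65 mm between the faces) with the cap still on the bed (value of joint jaw above 0.065 m and z of cap_vise in the frame of vise below 0.04 m), for 0.2 s.
2. the cap from the vise stands in the tray (x of cap_vise in the frame of tray between -0.072 and 0.072 m and y of cap_vise in the frame of tray between -0.042 and 0.042 m and z of cap_vise in the frame of tray between 0.002 and 0.009 m and angle between cap_vise's own z axis and vertical below 0.08 rad), for 0.2 s.
At the end, for the whole second after the job is handed in: Each plate present stands on edge in a cradle groove: bottom within 4.5 mm of its floor, within 18 mm of mid-length, leaning under 0.25 rad; both caps upright (0.08 rad) on the tray floor inside its rim; vise shut to under 6 mm; all at rest (all of step 2 and x of plate0 in the frame of cradle between -0.11 and 0.11 m and y of plate0 in the frame of cradle between -0.018 and 0.018 m and z of plate0 in the frame of cradle between 0.006 and 0.0145 m and angle between each of plate0, plate1, plate2, plate3, plate4's own z axis and vertical below 0.25 rad and linear speed of each of plate0, plate1, plate2, plate3, plate4, cap_vise, cap_bench below 0.02 m/s and x of plate1 in the frame of cradle between -0.11 and 0.11 m and y of plate1 in the frame of cradle between -0.018 and 0.018 m and z of plate1 in the frame of cradle between 0.006 and 0.0145 m and x of plate2 in the frame of cradle between -0.11 and 0.11 m and y of plate2 in the frame of cradle between -0.018 and 0.018 m and z of plate2 in the frame of cradle between 0.006 and 0.0145 m and x of plate3 in the frame of cradle between -0.11 and 0.11 m and y of plate3 in the frame of cradle between -0.018 and 0.018 m and z of plate3 in the frame of cradle between 0.006 and 0.0145 m and x of plate4 in the frame of cradle between -0.11 and 0.11 m and y of plate4 in the frame of cradle between -0.018 and 0.018 m and z of plate4 in the frame of cradle between 0.006 and 0.0145 m and x of cap_bench in the frame of tray between -0.072 and 0.072 m and y of cap_bench in the frame of tray between -0.042 and 0.042 m and z of cap_bench in the frame of tray between 0.002 and 0.009 m and angle between cap_bench's own z axis and vertical below 0.08 rad and value of joint jaw below 0.006 m); the robot touches nothing.
It fails at once if a bystander (tin, housing, screwdriver) is moved more than 30 mm (distance of any of tin, housing, driver from where it was at the start of the episode above 0.03 m).
It fails at once if a plate drops or is driven down inside a groove of the cradle at over 0.5 m/s ((linear speed of plate0 above 0.5 m/s and z of plate0 in the frame of cradle below 0.05 m and x of plate0 in the frame of cradle between -0.11 and 0.11 m and y of plate0 in the frame of cradle between -0.03 and 0.03 m) or (linear speed of plate1 above 0.5 m/s and z of plate1 in the frame of cradle below 0.05 m and x of plate1 in the frame of cradle between -0.11 and 0.11 m and y of plate1 in the frame of cradle between -0.03 and 0.03 m) or (linear speed of plate2 above 0.5 m/s and z of plate2 in the frame of cradle below 0.05 m and x of plate2 in the frame of cradle between -0.11 and 0.11 m and y of plate2 in the frame of cradle between -0.03 and 0.03 m) or (linear speed of plate3 above 0.5 m/s and z of plate3 in the frame of cradle below 0.05 m and x of plate3 in the frame of cradle between -0.11 and 0.11 m and y of plate3 in the frame of cradle between -0.03 and 0.03 m) or (linear speed of plate4 above 0.5 m/s and z of plate4 in the frame of cradle below 0.05 m and x of plate4 in the frame of cradle between -0.11 and 0.11 m and y of plate4 in the frame of cradle between -0.03 and 0.03 m)).
Of plate0, plate1, plate2, plate3, plate4 only 3 to 5 are there at a start; the rules pass over those that are not, and their reading is None.
At some moment in a run one of cap_bench may be knocked a few centimetres aside while the robot is not near it.
It also fails if it takes over 208 s, if anything falls off the work surface, if the arm or the gripper's body presses on something with over 40 N, if the wrist force passes 120 N, or if a joint passes its speed limit or range.

## Working session

There is one attempt and no reset: what is moved stays moved. The work goes in short steps, Python scripts to look and compute and a tool call to move; the robot and the scene stay as the last step left them, time stands still between calls to the robot, and variables do not carry over. Pictures are saved under pics/ and viewed, at most 14 in all, crops included, and the job is handed in when it is done.

Besides the shell and the picture viewer there is one more tool, called after "Request:" as a command line: name --argument value ..., lists and objects as JSON in quotes. step_arm: Moves the arm, as the interface text tells. Scaled input: -1 to 1 covers 0.02 m each way for a shift and 8 degrees each way for a turn. Its arguments: {"type":"object","properties":{"moves":{"type":"string"},"claw":{"type":"number"},"force":{"type":"number"}},"required":["moves"]}

```bash
mkdir -p pics; ls; python3 - <<'E'
from plant import *
import cv2
s=observe();print(s)
for n in ("scene","top"):
    c=capture(n);cv2.imwrite(f"pics/{n}0.png",c["frame"][:,:,::-1]);print(n,c["camera_matrix"],c["R"],c["t"])
c=capture("wrist");print(c["camera_matrix"],c["T_tool_cam"])
E
```

```text
pics
{'clock': 0.0, 'q': array([-1.26772377,  0.60010816, -0.0025366 ,  1.60013556,  0.00181442,
        0.94285394, -0.07979031]), 'qd': array([-9.32169875e-05, -4.69224355e-04,  3.89617410e-04,  2.20251608e-03,
        1.71083213e-03,  2.78178872e-03, -4.16813308e-04]), 'joint_torque': array([ 9.57095908e-04, -7.65039253e+01,  1.49756592e+00, -2.52368689e+01,
       -5.24449325e-02,  1.66767725e-02,  1.15121838e-04]), 'position': array([0.26860174, 0.67285778, 0.1957703 ]), 'tool_rot': array([-5.92832161e-01, -3.08501627e+00,  2.35205827e-03]), 'ft_force': array([ 0.50864604, -0.78557332, -0.04990503]), 'moment': array([-0.03278223, -0.01840835,  0.02943512]), 'grasp_force': 0.0, 'finger_gap': 0.09350546831184706}
scene [[501.0241306    0.         324.74892225]
 [  0.         501.0241306  203.02329664]
 [  0.           0.           1.        ]] [[-0.78553511  0.61881154  0.00262041]
 [ 0.51367333  0.65441961 -0.55486456]
 [-0.34507144 -0.43451956 -0.83193657]] [ 0.46152965 -0.15382679  1.64581042]
top [[460.15988162   0.         322.73269621]
 [  0.         460.15988162 197.54358558]
 [  0.           0.           1.        ]] [[-0.0092319  -0.99986034 -0.01393116]
 [-0.98012645  0.01180875 -0.19802197]
 [ 0.19815882  0.01182618 -0.98009858]] [-0.09179503  0.53554226  1.52554794]
[[320.27643107   0.         318.62088454]
 [  0.         320.27643107 199.72187278]
 [  0.           0.           1.        ]] [[-1.03207320e-03 -9.69532822e-01 -2.44959265e-01  6.77229609e-02]
 [ 9.99999455e-01 -1.03985796e-03 -9.75517687e-05 -9.78819108e-05]
 [-1.60143200e-04 -2.44959232e-01  9.69533367e-01 -1.88629412e-01]
 [ 0.00000000e+00  0.00000000e+00  0.00000000e+00  1.00000000e+00]]
```

View pics/scene0.png

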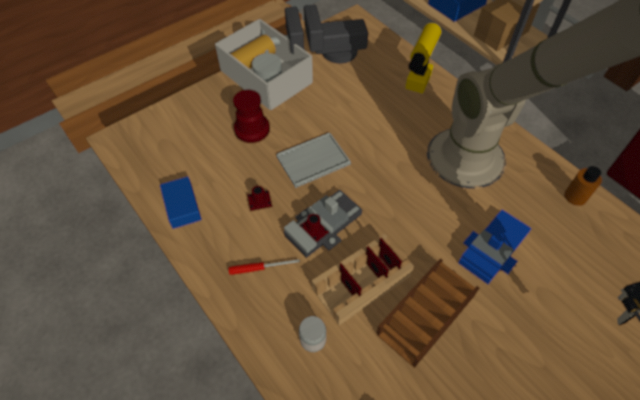

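View pics/top0.png

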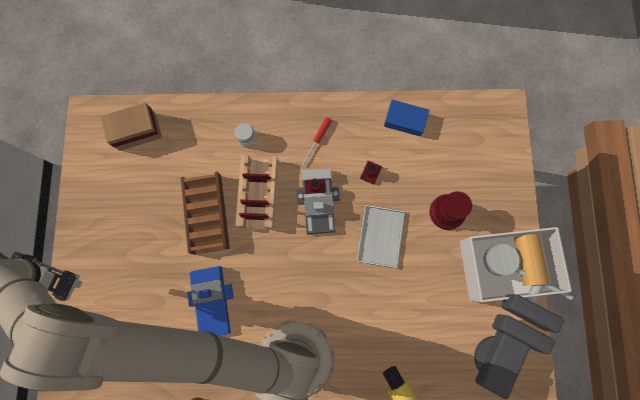

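The scene shows three plates in the rack (top view about (256,177), (254,203), (254,216)). The cradle is at (205,213), the vise with its cap at (318,200), the bench cap at (371,173) and the tray at (382,237). I'll enlarge the work area.

```bash
cat > h.py <<'E'
import numpy as np, cv2
from scipy.spatial.transform import Rotation as Ro
K={"scene":(np.array([[501.0241306,0,324.74892225],[0,501.0241306,203.02329664],[0,0,1]]),np.array([[-0.78553511,0.61881154,0.00262041],[0.51367333,0.65441961,-0.55486456],[-0.34507144,-0.43451956,-0.83193657]]),np.array([0.46152965,-0.15382679,1.64581042])),
"top":(np.array([[460.15988162,0,322.73269621],[0,460.15988162,197.54358558],[0,0,1]]),np.array([[-0.0092319,-0.99986034,-0.01393116],[-0.98012645,0.01180875,-0.19802197],[0.19815882,0.01182618,-0.98009858]]),np.array([-0.09179503,0.53554226,1.52554794]))}
def pl(cam,u,v,z):
    k,R,t=K[cam]; return ray(k,R,t,u,v,z)
def ray(k,R,t,u,v,z):
    d=R.T@np.linalg.inv(k)@np.array([u,v,1.]); o=-R.T@t
    return (o+d*(z-o[2])/d[2])
def proj(k,R,t,X):
    p=k@(R@np.asarray(X)+t); return p[:2]/p[2]
def wrist():
    """frame and k,R,t of the wrist camera now"""
    from plant import observe,capture
    s=observe();c=capture("wrist")
    Tt=np.eye(4);Tt[:3,:3]=Ro.from_rotvec(s["tool_rot"]).as_matrix();Tt[:3,3]=s["position"]
    M=np.linalg.inv(Tt@c["T_tool_cam"])
    return c["frame"],c["camera_matrix"],M[:3,:3],M[:3,3]
E
python3 - <<'E'
import cv2
from h import *
im=cv2.imread("pics/top0.png")
cv2.imwrite("pics/topz.png",cv2.resize(im[110:280,170:420],None,fx=3.2,fy=3.2,interpolation=cv2.INTER_CUBIC))
im=cv2.imread("pics/scene0.png")
cv2.imwrite("pics/scenez.png",cv2.resize(im[130:370,230:490],None,fx=2.5,fy=2.5,interpolation=cv2.INTER_CUBIC)) if 1 else 0
for n,u,v in (("tray",382,237),("vise",318,203),("rack",258,195),("cradle",205,213),("cap",371,175),("hous",450,212),("tin",245,135)): print(n,pl("top",u,v,0.03))
E
```

```text
tray [ 0.39924455 -0.29837487  0.03      ]
vise [ 0.5200335  -0.08058737  0.03      ]
rack [0.55095352 0.12876043 0.03      ]
cradle [0.48937436 0.31185853 0.03      ]
cap [ 0.61786365 -0.26739952  0.03      ]
hous [ 0.48306971 -0.53526305  0.03      ]
tin [0.77147305 0.17961001 0.03      ]
```

View pics/topz.png

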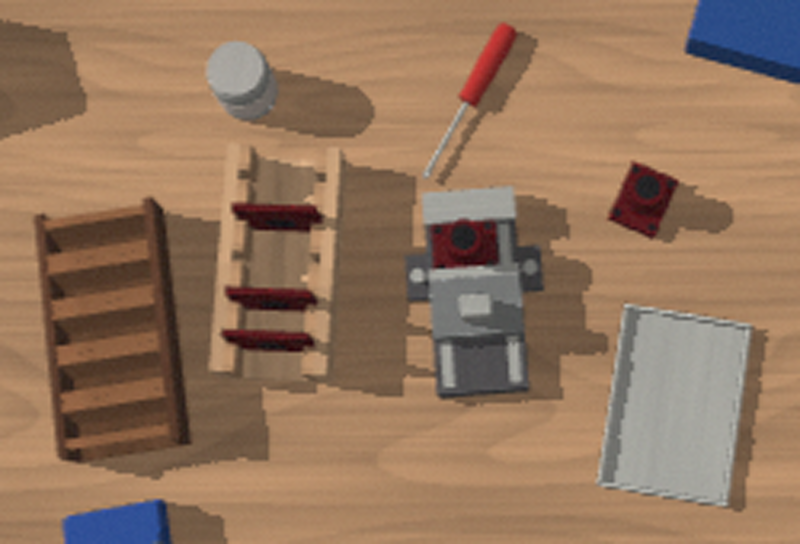

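View pics/scenez.png

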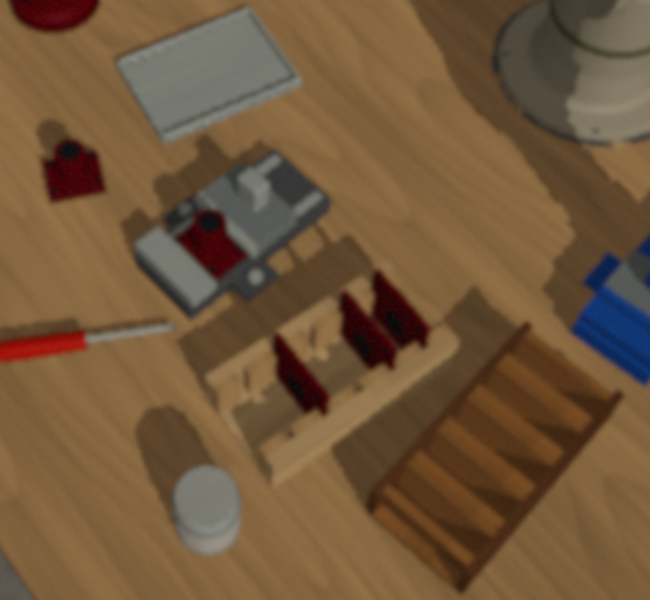

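The crops show the cradle rim corners at crop pixels (37,216), (155,200), (188,442), (62,460). The fixed jaw top is at (423,195)–(518,216) and the grip block top is around (475,306). The tray corners are (625,305), (750,325), (725,503), (600,487). There are plates in three rack grooves and two grooves are empty.

```bash
python3 - <<'E'
from h import *
np.set_printoptions(precision=4,suppress=True)
def q(name,pts,z):
    P=np.array([pl("top",170+u/3.2,110+v/3.2,z)[:2] for u,v in pts])
    d=[np.linalg.norm(P[i]-P[i-1]) for i in range(len(P))]
    a=[np.degrees(np.arctan2(*(P[i]-P[i-1])[::-1])) for i in range(len(P))]
    print(name,"mid",P.mean(0),"sides",np.round(d,4),"ang",np.round(a,1)); return P
q("cradle",[(37,216),(155,200),(188,442),(62,460)],.065)
q("rack",[(229,145),(341,150),(325,375),(210,370)],.06)
q("tray",[(625,305),(750,325),(725,503),(600,487)],.016)
q("fixjaw",[(423,195),(515,187),(518,216),(427,222)],.046)
q("grip",[(460,295),(489,292),(490,318),(461,320)],.097)
for n,c in (("capv boss",(463,236,.092)),("capb boss",(648,188,.062))): print(n,pl("top",170+c[0]/3.2,110+c[1]/3.2,c[2]))
q("capb flange",[(634,163),(678,180),(655,238),(609,218)],.016)
# scene check of bosses, crop 2.5 off (230,130)
print("scene boss v",pl("scene",230+209/2.5,130+220/2.5,.092),"b",pl("scene",230+70/2.5,130+150/2.5,.062),"grip",pl("scene",230+253/2.5,130+180/2.5,.097))
for l,r in (((236,208),(320,210)),((228,291),(315,291)),((224,334),(312,334))): q("plate",[l,r],.098)
for l,r in (((275,337),(325,385)),((342,294),(394,342)),((376,272),(428,322))): # scene upper edges
    P=np.array([pl("scene",230+u/2.5,130+v/2.5,.098)[:2] for u,v in (l,r)]);print("sc plate",P.ravel(),P.mean(0),np.linalg.norm(P[0]-P[1]))
E
```

```text
cradle mid [0.4857 0.3042] sides [0.2652 0.128  0.2647 0.1322] ang [   8.6  -82.7 -170.5   97.5]
rack mid [0.5598 0.13  ] sides [0.2474 0.1225 0.2468 0.122 ] ang [ -3.2 -93.4 176.7  86.9]
tray mid [ 0.4036 -0.2965] sides [0.1995 0.1373 0.1946 0.1335] ang [  -9.2 -100.   169.6   82.2]
fixjaw mid [ 0.6196 -0.0786] sides [0.0306 0.1007 0.0327 0.099 ] ang [   8.1  -85.6 -175.    93.2]
grip mid [ 0.4982 -0.0835] sides [0.0264 0.0303 0.0275 0.0301] ang [   1.9  -84.7 -178.4   93.3]
capv boss [ 0.5743 -0.0713  0.092 ]
capb boss [ 0.6319 -0.2701  0.062 ]
capb flange mid [ 0.6309 -0.2699] sides [0.0692 0.0523 0.0713 0.0552] ang [ -25.1 -112.7  157.2   65. ]
scene boss v [ 0.5714 -0.0713  0.092 ] b [ 0.6307 -0.2667  0.062 ] grip [ 0.5011 -0.0805  0.097 ]
plate mid [0.6045 0.1232] sides [0.0888 0.0888] ang [ 87.9 -92.1]
plate mid [0.5166 0.1283] sides [0.0908 0.0908] ang [ 89.3 -90.7]
plate mid [0.4713 0.1311] sides [0.0913 0.0913] ang [ 89.3 -90.7]
sc plate [0.6073 0.0894 0.6015 0.1635] [0.6044 0.1265] 0.07434703042854643
sc plate [0.5183 0.0941 0.5129 0.171 ] [0.5156 0.1325] 0.07707800502722643
sc plate [0.4715 0.0964 0.4688 0.1758] [0.4701 0.1361] 0.07946354837093507
```

Request:
step_arm --moves "0.5 -1 0 0.2;0.5 -1 0 0.2;1 -1 0 0.2;1 -1 0 0.2;1 -1 0 0.2;1 -1 0 0.2;1 -1 0 0.2;1 -1 0 0.2;1 -1 0 0.2;1 -1 0 0.2;1 -1 0 0.2;1 -1 0 0.2;0.5 -1 0 0.2;0 -1 0 0.2;0 -1 0 0.2;0 -1 0 0.2;0 -1 0 0.15;0 -1 0 0;0 -1 0 0;0 -1 0 0" --claw 0.7 --force 30

```text
clock: 2.15
position: [0.4987, 0.2719, 0.1966]
tool_rot: [0.138, -3.139, 0.0]
ft_force: [-0.2, 0.0, 0.6]
finger_gap: 0.0653
grasp_force: 0.0
```

Request:
step_arm --moves "0 -1 0 0;0 -1 0 0;0 -1 0 0;0 -1 0 0;0 -1 0 0;0 -1 0 0;0 -1 0 0;0 -1 0 0;0 -1 0 0;0 -1 0 0;0 -1 0 0;0 -1 0 0;0 -1 0 0;0 -1 0 0;0 -1 0 0;0 -1 0 0;0 -1 0 0;0 -0.75 0 0;0 0 0 0;0 0 0 0"

```text
clock: 4.15
position: [0.4986, -0.0817, 0.1967]
tool_rot: [-0.137, 3.138, 0.0]
ft_force: [0.5, 0.4, -0.4]
finger_gap: 0.0652
grasp_force: 0.0
```

```bash
cat > look.py <<'E'
import sys
from h import *
from plant import *
f,k,R,t=wrist(); cv2.imwrite(sys.argv[1],cv2.resize(f[:,:,::-1],None,fx=1.25,fy=1.25,interpolation=cv2.INTER_CUBIC)); np.savez(sys.argv[1][:-4]+".npz",k=k,R=R,t=t)
s=observe();print(s["clock"],s["position"],s["q"],s["finger_gap"],s["ft_force"])
r=s["tool_rot"];print("tool y deg",np.degrees(np.arctan2(*Ro.from_rotvec(r).as_matrix()[[1,0],1])))
E
python3 look.py pics/w1.png
```

```text
4.2 [ 0.49863882 -0.08109064  0.19662869] [ 0.11693431  0.33962419 -0.08886179  2.09180189  0.04468478  0.71180425
  1.65830098] 0.06514033274477236 [ 0.37050829  0.39337225 -0.06899438]
tool y deg 95.05476094101712
```

View pics/w1.png

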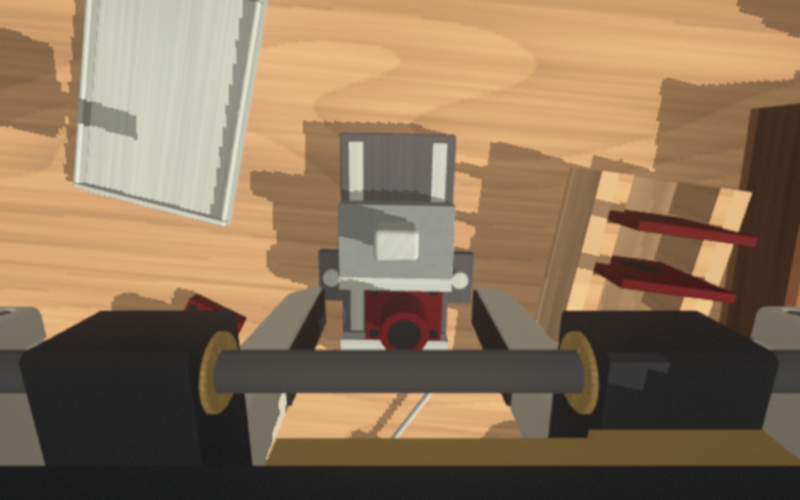

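The wrist view shows the grip block top around (397,246), the red boss top at (403,332), and the plates and tray. The gripper is aligned with the vise.

```bash
python3 - <<'E'
from h import *
d=np.load("pics/w1.npz");k,R,t=d["k"],d["R"],d["t"]
f=lambda u,v,z:ray(k,R,t,u/1.25,v/1.25,z)
for n,u,v,z in (("grip",376,232,.097),("grip",416,231,.097),("grip",375,260,.097),("grip",418,259,.097),("bed",341,134,.03),("bed",455,134,.03),("jaw far",338,288,.056),("jaw",456,288,.056),("boss",403,332,.092),("fl L",366,330,.046),("fl R",441,330,.046)):print(n,f(u,v,z))
E
```

```text
grip [ 0.49175637 -0.09866113  0.097     ]
grip [ 0.48849324 -0.06945949  0.097     ]
grip [ 0.51312119 -0.09786133  0.097     ]
grip [ 0.50959712 -0.0659065   0.097     ]
bed [ 0.42338272 -0.1370856   0.03      ]
bed [ 0.41502224 -0.04020177  0.03      ]
jaw far [ 0.5527649  -0.12952048  0.056     ]
jaw [ 0.54399213 -0.0272973   0.056     ]
boss [ 0.57208378 -0.07152399  0.092     ]
fl L [ 0.59512415 -0.10309311  0.046     ]
fl R [ 0.58922789 -0.03427069  0.046     ]
```

Request:
step_arm --moves "0.1 -0.1 -1 0;0 0 -1 0;0 0 -1 0;0 0 -1 0;0 0 -1 0;0 0 -1 0;0 0 -0.5 0;0 0 -0.2 0;0 0 0 0;0 0 0 0"

```text
clock: 5.2
position: [0.5012, -0.0835, 0.0633]
tool_rot: [-0.138, 3.138, -0.0]
ft_force: [0.5, 0.2, 0.8]
finger_gap: 0.0652
grasp_force: 0.0
```

Request:
step_arm --moves "0 0 0 0;0 0 0 0;0 0 0 0;0 0 0 0;0 0 0 0;0 0 0 0" --claw 0.2

```text
clock: 5.8
position: [0.5008, -0.0835, 0.0628]
tool_rot: [-0.138, 3.138, 0.0]
ft_force: [-1.1, 1.2, 4.0]
finger_gap: 0.0337
grasp_force: 30.0
```

Request:
step_arm --moves "-0.3 -0.02 0 0;-0.3 -0.03 0 0;-0.3 -0.03 0 0;-0.3 -0.02 0 0;-0.3 -0.03 0 0;-0.2 -0.02 0 0;0 0 0 0;0 0 0 0;0 0 0 0;0 0 0 0"

```text
clock: 6.8
position: [0.4674, -0.0858, 0.0628]
tool_rot: [-0.139, 3.137, 0.001]
ft_force: [1.7, 5.2, 1.6]
finger_gap: 0.0339
grasp_force: 30.0
```

Request:
step_arm --moves "0 0 0 0;0 0 0 0;0 0 0 0;0 0 1 0;0 0 1 0;0 0 1 0;0 0 1 0;0 0 1 0;0 0 0 0" --claw 0.8

```text
clock: 7.7
position: [0.4677, -0.0871, 0.1646]
tool_rot: [-0.137, 3.135, -0.001]
ft_force: [-0.4, -0.0, -0.0]
finger_gap: 0.0745
grasp_force: 0.0
```

```bash
python3 look.py pics/w2.png
```

```text
7.75 [ 0.46718447 -0.08699798  0.16342004] [ 0.13404385  0.35340316 -0.09120766  2.19010363  0.05657881  0.5979698
  1.66012525] 0.07450733702109222 [-1.00754476  0.12214812  0.2783839 ]
tool y deg 95.01858876750597
```

View pics/w2.png

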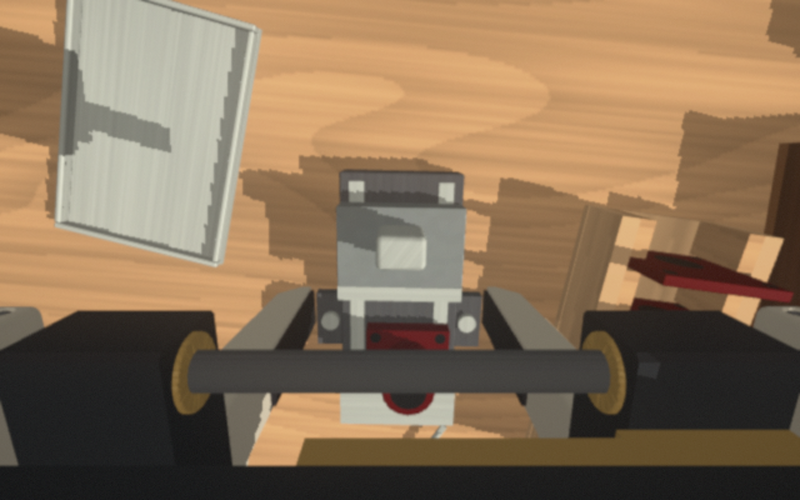

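The jaw is now open and the cap stayed on the bed. Its near flange edge runs from about (366,325) to (449,324), and the boss is at about (409,400).

```bash
python3 - <<'E'
from h import *
d=np.load("pics/w2.npz");k,R,t=d["k"],d["R"],d["t"]
f=lambda u,v,z:ray(k,R,t,u/1.25,v/1.25,z)
for n,u,v,z in (("flL",366,325,.046),("flR",449,324,.046),("boss low",409,414,.092),("bossL",383,394,.092),("bossR",434,394,.092)):print(n,f(u,v,z))
E
```

```text
flL [ 0.54478556 -0.1075117   0.046     ]
flR [ 0.53793647 -0.0388329   0.046     ]
boss low [ 0.59271463 -0.06831888  0.092     ]
bossL [ 0.57733402 -0.08911987  0.092     ]
bossR [ 0.57407307 -0.05143638  0.092     ]
```

Request:
step_arm --moves "1 0.15 0 0;1 0.15 0 0;1 0.15 0 0;1 0.15 0 0;1 0.1 0 0;0.25 0.1 0 0;0 0 -1 0;0 0 -1 0;0 0 -1 0;0 0 -1 0;0 0 -1 0;0 0 -0.5 0;0 0 0 0;0 0 0 0"

```text
clock: 9.15
position: [0.5715, -0.0707, 0.0528]
tool_rot: [0.138, -3.138, 0.0]
ft_force: [0.1, -0.3, 0.5]
finger_gap: 0.0745
grasp_force: 0.0
```

Request:
step_arm --moves "0 0 0 0;0 0 0 0;0 0 0 0;0 0 0 0;0 0 0 0;0 0 0 0;0 0 0.5 0;0 0 1 0;0 0 1 0;0 0 1 0;0 0 0 0" --claw 0.2 --force 40

```text
clock: 10.25
position: [0.573, -0.0708, 0.1251]
tool_rot: [-0.138, 3.135, -0.001]
ft_force: [0.4, 0.2, -2.5]
finger_gap: 0.0394
grasp_force: 40.0
```

Request:
step_arm --moves "0 -0.5 0.5 0;-0.5 -1 0.5 -0.2;-1 -1 0 -0.2;-1 -1 0 -0.2;-1 -1 0 -0.2;-1 -1 0 -0.2;-1 -1 0 -0.2;-1 -1 0 -0.2;-1 -1 0 -0.2;-1 -1 0 -0.2;-1 -1 0 -0.2;-1 -0.4 0 0;-0.15 0 0 0;0 0 -1 0;0 0 -1 0;0 0 0 0;0 0 0 0"

```text
clock: 11.95
position: [0.3587, -0.2884, 0.1024]
tool_rot: [-0.299, -3.126, -0.001]
ft_force: [0.9, 0.2, -3.1]
finger_gap: 0.0395
grasp_force: 40.0
```

```bash
python3 look.py pics/w3.png; python3 - <<'E'
from h import *
from plant import *
c=capture("scene");cv2.imwrite("pics/s3.png",cv2.resize(c["frame"][100:300,200:450,::-1],None,fx=3,fy=3,interpolation=cv2.INTER_CUBIC))
E
```

```text
12.0 [ 0.35904136 -0.28866055  0.10292778] [ 0.56857301  0.44263778 -0.01992631  2.27844849  0.02073127  0.42091104
  1.91144379] 0.039398154069899334 [ 1.45175603  0.16698636 -2.92719185]
tool y deg 79.05680043006932
```

View pics/w3.png

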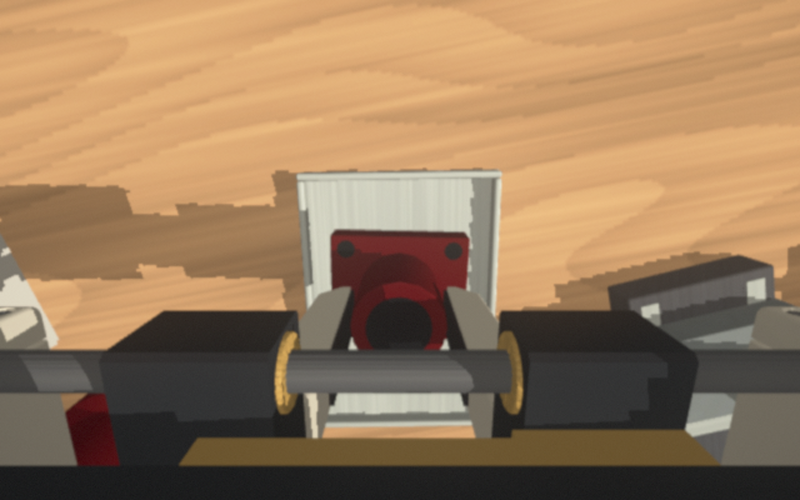

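The cap hangs square over the tray, and the tray's near rim runs from (298,174) to (501,171).

```bash
python3 - <<'E'
from h import *
d=np.load("pics/w3.npz");k,R,t=d["k"],d["R"],d["t"]
f=lambda u,v,z:ray(k,R,t,u/1.25,v/1.25,z)
a,b=f(298,174,.016),f(501,171,.016); print(a,b)
m=(a+b)/2;e=(b-a)/np.linalg.norm(b-a);x=np.array([e[1],-e[0],0]);print("near mid",m,"width",np.linalg.norm(b-a),"x ang",np.degrees(np.arctan2(x[1],x[0])),"center",m+.1*x, "place",m+.055*x,"far place",m+.145*x)
E
```

```text
[ 0.29559176 -0.34528548  0.016     ] [ 0.31980807 -0.21020195  0.016     ]
near mid [ 0.30769991 -0.27774371  0.016     ] width 0.13723698582014932 x ang -10.163405672155076 center [ 0.40613077 -0.29538932  0.016     ] place [ 0.36183688 -0.2874488   0.016     ] far place [ 0.45042465 -0.30332985  0.016     ]
```

Request:
step_arm --moves "0.1 0.05 -1 0;0 0 -1 0;0 0 -1 0;0 0 -0.3 0;0 0 -0.2 0;0 0 -0.1 0;0 0 0 0;0 0 0 0;0 0 0 0"

```text
clock: 12.95
position: [0.361, -0.2879, 0.0311]
tool_rot: [0.3, 3.126, -0.001]
ft_force: [-0.4, -0.6, -3.8]
finger_gap: 0.039
grasp_force: 40.0
```

Request:
step_arm --moves "0 0 -0.1 0;0 0 -0.08 0;0 0 0 0;0 0 0 0"

```text
clock: 13.35
position: [0.361, -0.2878, 0.0277]
tool_rot: [0.3, 3.126, -0.001]
ft_force: [-2.0, 1.0, 12.9]
finger_gap: 0.0395
grasp_force: 40.0
```

Request:
step_arm --moves "0 0 0 0;0 0 0 0;0 0 0 0;0 0 1 0;0 0 1 0;0 0 1 0;0 0 1 0;0 0 1 0;0 0 1 0;0 0 0 0" --claw 0.8

```text
clock: 14.35
position: [0.3617, -0.2884, 0.1489]
tool_rot: [0.3, 3.124, -0.003]
ft_force: [-0.1, -0.0, 0.2]
finger_gap: 0.0742
grasp_force: 0.0
```

Request:
step_arm --moves "1 0.1 0 -0.2;1 0.1 0 -0.2;1 0.1 0 -0.2;1 0.1 0 -0.2;1 0.1 0 -0.2;1 0.1 0 -0.2;1 0.1 0 -0.2;1 0.1 0 -0.2;1 0.1 0 -0.1;0 0 0 0;0 0 0 0"

```text
clock: 15.45
position: [0.5399, -0.2694, 0.1458]
tool_rot: [-0.667, -3.068, -0.0]
ft_force: [-0.0, 0.0, -0.1]
finger_gap: 0.0743
grasp_force: 0.0
```

```bash
python3 look.py pics/w4.png
```

```text
15.5 [ 0.53941165 -0.26969384  0.14611392] [ 0.32946852  0.51412879  0.05798834  1.9355389  -0.04386093  0.69502293
  1.55592241] 0.0742550095672518 [-0.37987446  0.47390976  0.67829288]
tool y deg 65.44320189071051
```

View pics/w4.png

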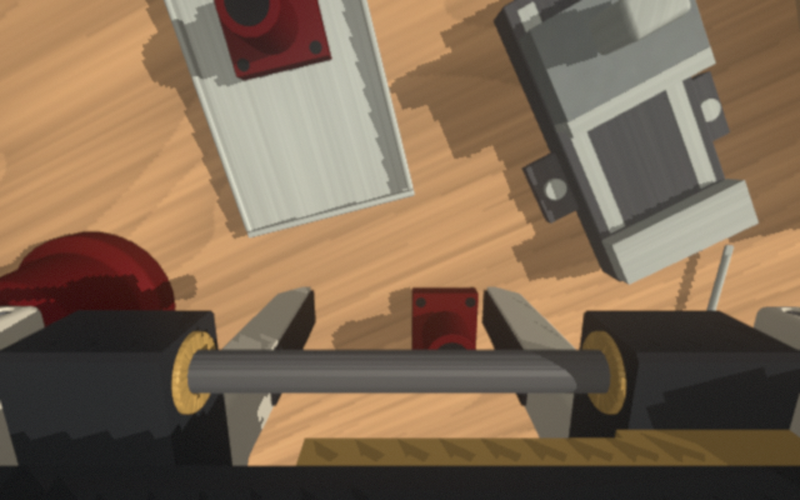

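The first cap stands flat in the tray. The bench cap's near flange edge runs from (413,289) to (477,289), square to the gripper.

```bash
python3 - <<'E'
from h import *
d=np.load("pics/w4.npz");k,R,t=d["k"],d["R"],d["t"]
f=lambda u,v,z:ray(k,R,t,u/1.25,v/1.25,z)
a,b=f(413,289,.016),f(477,289,.016); m=(a+b)/2;e=(b-a)/np.linalg.norm(b-a);x=np.array([e[1],-e[0],0]);print(np.linalg.norm(b-a),"ang",np.degrees(np.arctan2(x[1],x[0])),"center",m+.035*x)
E
```

```text
0.05383072590693534 ang -24.564965682705203 center [ 0.63043791 -0.26775774  0.016     ]
```

Request:
step_arm --moves "1 0.1 0 0;1 0 0 0;1 0 0 0;1 0 0 0;0.55 0 0 0;0 0 -1 0;0 0 -1 0;0 0 -1 0;0 0 -1 0;0 0 -1 0;0 0 -0.7 0;0 0 -0.3 0;0 0 0 0;0 0 0 0"

```text
clock: 16.9
position: [0.632, -0.268, 0.0277]
tool_rot: [0.668, 3.069, -0.0]
ft_force: [0.5, -0.2, -0.5]
finger_gap: 0.0741
grasp_force: 0.0
```

Request:
step_arm --moves "0 0 0 0;0 0 0 0;0 0 0 0;0 0 0 0;0 0 0 0;0 0 0 0;0 0 0.5 0;0 0 1 0;0 0 1 0;0 0 1 0;0 0 0 0" --claw 0.2

```text
clock: 18.0
position: [0.633, -0.2682, 0.0998]
tool_rot: [0.668, 3.066, -0.001]
ft_force: [0.0, -0.9, -4.1]
finger_gap: 0.0392
grasp_force: 40.0
```

Request:
step_arm --moves "-0.5 -0.1 0 0.2;-1 -0.2 0 0.2;-1 -0.2 0 0.2;-1 -0.2 0 0.2;-1 -0.2 0 0.2;-1 -0.2 0 0.2;-1 -0.2 0 0.2;-1 -0.2 0 0.2;-1 -0.2 0 0.2;-0.6 -0.05 0 0;0 0 0 0;0 0 -1 0;0 0 -1 0;0 0 -0.7 0;0 0 -0.4 0;0 0 -0.1 0;0 0 0 0;0 0 0 0"

```text
clock: 19.8
position: [0.4504, -0.3028, 0.0335]
tool_rot: [0.278, 3.128, -0.001]
ft_force: [1.2, -0.6, -4.7]
finger_gap: 0.0391
grasp_force: 40.0
```

Request:
step_arm --moves "0 0 -0.1 0;0 0 0 0;0 0 0 0"

```text
clock: 20.1
position: [0.4505, -0.3031, 0.032]
tool_rot: [0.278, 3.127, -0.001]
ft_force: [-1.0, 0.3, 6.4]
finger_gap: 0.0389
grasp_force: 40.0
```

Request:
step_arm --moves "0 0 0 0;0 0 0 0;0 0 0 0;0 0 1 0;0 0 1 0;0 0 1 0;0 0 1 0;0 0 1 0;0 0 1 0;0 0 0.4 0" --claw 0.8

```text
clock: 21.1
position: [0.4504, -0.3031, 0.1607]
tool_rot: [0.278, 3.127, -0.002]
ft_force: [0.2, 0.1, -0.3]
finger_gap: 0.0742
grasp_force: 0.0
```

Request:
step_arm --moves "0.2 1 0 0.2;0.2 1 0 0.2;0.2 1 0 0.2;0.2 1 0 0.2;0.05 1 0 0.2;0 1 0 0.2;0 1 0 0.2;0 1 0 0.2;0 1 0 0.2;0 1 0 0;0 0.8 0 0;0 0 0 0;0 0 0 0"

```text
clock: 22.4
position: [0.4667, -0.0869, 0.1587]
tool_rot: [0.117, -3.139, 0.0]
ft_force: [0.9, -0.4, -0.8]
finger_gap: 0.0743
grasp_force: 0.0
```

```bash
python3 look.py pics/w5.png; python3 - <<'E'
from h import *
from plant import *
c=capture("top");cv2.imwrite("pics/t5.png",c["frame"][:,:,::-1])
f=cv2.imread("pics/w5.png")
cv2.imwrite("pics/w5b.png",np.vstack([cv2.resize(f,(640,400))[:200],cv2.resize(c["frame"][110:280,170:490,::-1],(640,340))]))
E
```

```text
22.45 [ 0.46667527 -0.08736637  0.15876682] [ 0.15919276  0.36227486 -0.1234752   2.19246423  0.07893516  0.59111323
  1.62245033] 0.07462492560352535 [ 0.32581623 -0.1085731   0.5274098 ]
tool y deg 94.21652332021054
```

View pics/w5b.png

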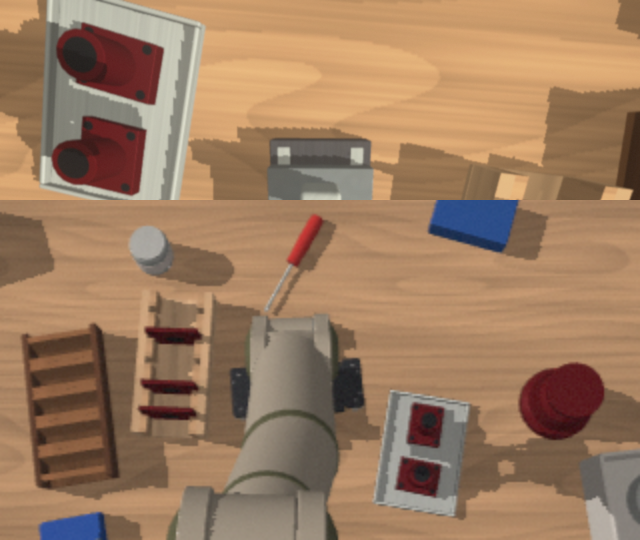

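Both caps stand inside the tray, at about (427,425) and (420,477) in the composite. Next I shut the vise.

Request:
step_arm --moves "0 0.05 -1 0;0 0 -1 0;0 0 -1 0;0 0 -1 0;0 0 -0.8 0;0 0 0 0;0 0 0 0"

```text
clock: 23.2
position: [0.4666, -0.0863, 0.063]
tool_rot: [0.115, -3.139, 0.0]
ft_force: [0.4, 0.2, 0.0]
finger_gap: 0.0744
grasp_force: 0.0
```

Request:
step_arm --moves "0 0 0 0;0 0 0 0;0 0 0 0;0 0 0 0;0 0 0 0;0 0 0 0;0.5 0.04 0 0;0.5 0.04 0 0;0.5 0.04 0 0;0.5 0.04 0 0;0.5 0.04 0 0;0.5 0.04 0 0;0.5 0.04 0 0;0.5 0.04 0 0;0 0 0 0;0 0 0 0" --claw 0.2 --force 30

```text
clock: 24.8
position: [0.5474, -0.0803, 0.0632]
tool_rot: [-0.115, 3.138, -0.002]
ft_force: [1.5, -5.3, 2.3]
finger_gap: 0.0337
grasp_force: 30.0
```

Request:
step_arm --moves "0.1 0.01 0 0;0.1 0.01 0 0;0.1 0.01 0 0;0.1 0.01 0 0;0 0 0 0;0 0 0 0"

```text
clock: 25.4
position: [0.5538, -0.0799, 0.0632]
tool_rot: [0.114, -3.138, 0.002]
ft_force: [-2.5, -6.3, 6.1]
finger_gap: 0.0336
grasp_force: 30.0
```

Request:
step_arm --moves "0.1 0.01 0 0;0.1 0.01 0 0;0 0 0 0;0 0 0 0"

```text
clock: 25.8
position: [0.5576, -0.0796, 0.0632]
tool_rot: [0.114, -3.138, 0.002]
ft_force: [-3.1, -5.8, 6.3]
finger_gap: 0.0336
grasp_force: 30.0
```

Request:
step_arm --moves "0.1 0.01 0 0;0.1 0.01 0 0;0 0 0 0;0 0 0 0"

```text
clock: 26.2
position: [0.5575, -0.0796, 0.0631]
tool_rot: [0.113, -3.131, 0.003]
ft_force: [-13.4, -6.2, 18.5]
finger_gap: 0.0338
grasp_force: 30.0
```

Request:
step_arm --moves "-0.1 0 0 0;0 0 0 0;0 0 0 0;0 0 0 0;0 0 1 0;0 0 1 0;0 0 1 0;0 0 1 0;0 0 1 0;0 0 1 0;0 0 1 0;0 0 1 0;0 0 0.5 0;0 0 0.5 0" --claw 0.6

```text
clock: 27.6
position: [0.5608, -0.0775, 0.2434]
tool_rot: [-0.117, 3.139, 0.0]
ft_force: [0.0, -1.0, -0.5]
finger_gap: 0.0559
grasp_force: 0.0
```

Request:
step_arm --moves "0 1 0 -1;0 1 0 -1;0 1 0 -1;0 1 0 -1;0 1 0 -1;0 1 0 -1;0 1 0 -1;0 1 0 -1;0 1 0 -1;0 1 0 -1;-0.5 1 0 -1;-0.5 1 0 -1;-0.5 1 0 -0.2;-0.5 1 0 0;-0.5 0 0 0;-0.5 0 0 0;-0.5 0 0 0;0 0 0 0;0 0 0 0"

```text
clock: 29.5
position: [0.491, 0.2016, 0.2433]
tool_rot: [2.286, 2.154, 0.001]
ft_force: [0.1, -0.1, 0.4]
finger_gap: 0.0557
grasp_force: 0.0
```

```bash
python3 look.py pics/w6.png
```

```text
29.55 [0.49128429 0.20177162 0.24325044] [-0.67862373  0.31510882  0.23930496  1.9999191  -0.09884441  0.83676804
 -0.44392242] 0.05566401184879595 [-0.0827741   0.10809324  0.08148335]
tool y deg -3.410159778558728
```

View pics/w6.png

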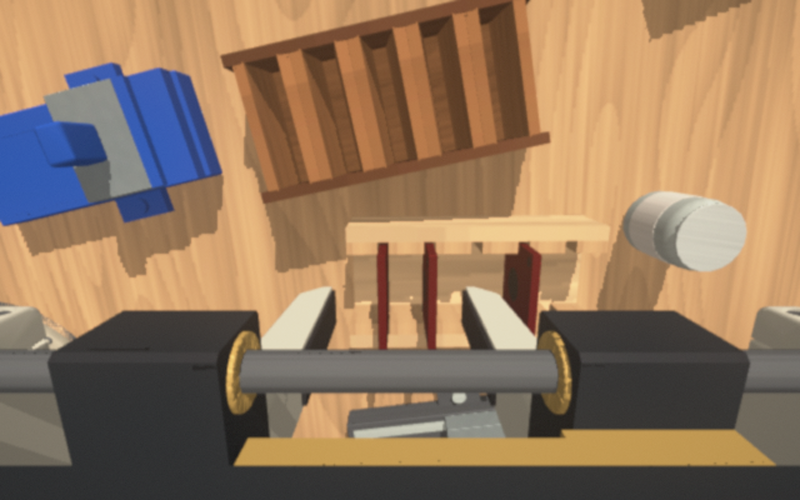

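The rack plates are at image columns about 383, 431 and 533. The cradle's dark end rims run (222,60)–(528,0) and (266,200)–(549,140), with ridges spaced about 58 px.

```bash
python3 - <<'E'
from h import *
np.set_printoptions(precision=4,suppress=True)
d=np.load("pics/w6.npz");k,R,t=d["k"],d["R"],d["t"]
f=lambda u,v,z:ray(k,R,t,u/1.25,v/1.25,z)[:2]
A,B,C=f(222,60,.065),f(267,203,.065),f(550,142,.065)
print(A,B,C,np.linalg.norm(A-B),np.linalg.norm(B-C),"center from A,C",(A+C)/2,"yaw",np.degrees(np.arctan2(*(C-B)[::-1])),np.degrees(np.arctan2(*(A-B)[::-1]))-90)
c=(A+C)/2
for yaw in (8,8.5,9,9.5):
    a=np.radians(yaw);M=np.array([[np.cos(a),np.sin(a)],[-np.sin(a),np.cos(a)]])
    print(yaw,[np.round(M@(f(u,v,.065)-c)*1000,1) for u,v in ((304,182),(323,178),(364,170),(385,166),(421,157),(440,154),(478,146),(495,142))])
for n,u1,u2 in (("c",378,388),("b",427,436),("a",528,541)):
    print(n,f(u1,243,.098),f(u2,243,.098),f(u1,349,.098),f(u2,349,.098))
print("rack +y cheek",f(346,224,.06),f(609,226,.06),f(347,240,.06),f(609,239,.06))
# edges of ridges/rim along a line by gradients
g=cv2.cvtColor(cv2.imread("pics/w6.png"),cv2.COLOR_BGR2GRAY)
c2=np.array([.4857,.3042])
a=np.radians(8.8);ex=np.array([np.cos(a),np.sin(a)]);ey=np.array([-ex[1],ex[0]])
for nm,o,e,lo,hi in (("x y0",c2,ex,-.14,.14),("x y-.02",c2-.02*ey,ex,-.14,.14),("x y+.03",c2+.03*ey,ex,-.14,.14),("y r",c2+.025*ex,ey,-.08,.08),("y r-",c2-.075*ex,ey,-.08,.08)):
    s=np.arange(lo,hi,.001);p=np.array([proj(k,R,t,np.r_[o+q*e,.065])*1.25 for q in s]).astype(np.float32)
    v=cv2.remap(g,p[:,0].reshape(1,-1),p[:,1].reshape(1,-1),cv2.INTER_LINEAR,borderMode=cv2.BORDER_CONSTANT).ravel().astype(int)
    dv=v[3:]-v[:-3];i=[j for j in range(1,len(dv)-1) if abs(dv[j])>14 and abs(dv[j])>=abs(dv[j-1]) and abs(dv[j])>abs(dv[j+1])]
    print(nm,[(round((s[j]+.0015)*1000),int(dv[j])) for j in i])
E
```

```text
[0.3506 0.3504] [0.3715 0.2279] [0.6291 0.2665] 0.12425880172141487 0.2605325066946937 center from A,C [0.4899 0.3084] yaw 8.51746673373038 9.671942433850148
8 [array([-90.2, -51.6]), array([-72.5, -51.5]), array([-34.6, -51.9]), array([-15.3, -52.3]), array([ 17.8, -50.9]), array([ 34.9, -51.7]), array([ 69.1, -51.6]), array([ 84.4, -51.2])]
8.5 [array([-90.7, -50.8]), array([-72.9, -50.9]), array([-35. , -51.6]), array([-15.8, -52.1]), array([ 17.4, -51.1]), array([ 34.5, -52. ]), array([ 68.7, -52.3]), array([ 83.9, -52. ])]
9 [array([-91.1, -50. ]), array([-73.4, -50.2]), array([-35.5, -51.3]), array([-16.2, -52. ]), array([ 16.9, -51.2]), array([ 34. , -52.3]), array([ 68.2, -52.8]), array([ 83.5, -52.7])]
9.5 [array([-91.6, -49.2]), array([-73.8, -49.6]), array([-35.9, -51. ]), array([-16.7, -51.8]), array([ 16.5, -51.4]), array([ 33.5, -52.6]), array([ 67.8, -53.4]), array([ 83. , -53.4])]
c [0.4727 0.1917] [0.4813 0.1912] [0.4654 0.092 ] [0.4746 0.0914]
b [0.5146 0.1892] [0.5223 0.1887] [0.5104 0.0893] [0.5186 0.0888]
a [0.601 0.184] [0.6121 0.1833] [0.6029 0.0837] [0.6148 0.083 ]
rack +y cheek [0.4414 0.2031] [0.689  0.1862] [0.4409 0.1876] [0.6899 0.1735]
x y0 [(-128, -52), (-110, -30), (-92, -19), (-81, 40), (-60, -31), (-47, -19), (-31, 51), (-10, -29), (-3, -15), (19, 57), (41, -33), (69, 56), (90, -32), (98, -15), (120, 56), (129, 36)]
x y-.02 [(-134, -51), (-110, -30), (-91, -18), (-81, 38), (-60, -31), (-34, -17), (-31, 54), (-10, -32), (11, -20), (19, 58), (41, -30), (54, -18), (69, 59), (91, -28), (98, -19), (119, 56), (130, 39)]
x y+.03 [(-120, -46), (-109, -20), (-101, -18), (-80, 35), (-59, -22), (-53, -20), (-30, 52), (-9, -28), (-6, -22), (-1, 15), (11, -18), (20, 53), (41, -37), (55, -20), (70, 51), (91, -30), (98, -17), (120, 54), (130, 39)]
y r [(-58, -22), (-49, 38), (60, -44), (70, 73)]
y r- [(-58, -31), (-48, 45), (61, -51), (70, 89)]
```

Request:
step_arm --moves "-0.5 -1 0 0;-0.45 -1 0 0;0 -1 0 0;0 -0.35 -1 0;0 0 -1 0;0 0 -1 0;0 0 -1 0;0 0 -1 0;0 0 -1 0;0 0 0 0;0 0 0 0" --claw 0.33

```text
clock: 30.65
position: [0.4721, 0.1349, 0.1231]
tool_rot: [2.286, 2.155, -0.001]
ft_force: [-0.8, -0.3, -0.0]
finger_gap: 0.0304
grasp_force: 0.0
```

Request:
step_arm --moves "0 0 -1 0;0 0 -1 0;0 0 -0.5 0;0 0 -0.25 0;0 0 0 0;0 0 0 0"

```text
clock: 31.25
position: [0.4722, 0.1354, 0.0687]
tool_rot: [2.285, 2.155, 0.001]
ft_force: [0.3, -0.4, -0.7]
finger_gap: 0.0309
grasp_force: 0.0
```

Request:
step_arm --moves "0 0 0 0;0 0 0 0;0 0 0 0;0 0 0 0;0 0 0 0" --claw 0 --force 35

```text
clock: 31.75
position: [0.4721, 0.1354, 0.0683]
tool_rot: [2.285, 2.155, 0.001]
ft_force: [-0.4, -1.4, 3.8]
finger_gap: 0.0078
grasp_force: 35.0
```

Request:
step_arm --moves "0 0 0.5 0;0 0 1 0;0 0 1 0;0 0 1 0;0 0 1 0;0 0 1 0;-0.4 0.5 0 0.2;-0.5 1 0 0.2;-0.5 1 0 0.2;-0.5 1 0 0.2;-0.5 1 0 0.2;-0.5 1 0 0.2;-0.5 1 0 0.2;-0.5 1 0 0.05;-0.2 0.55 0 0;0 0 0 0;0 0 -1 0;0 0 -1 0;0 0 0 0;0 0 0 0"

```text
clock: 33.75
position: [0.39, 0.2953, 0.138]
tool_rot: [2.057, 2.374, -0.002]
ft_force: [-0.3, -0.2, -3.0]
finger_gap: 0.0074
grasp_force: 35.0
```

```bash
python3 look.py pics/w7.png
```

```text
33.8 [0.39023668 0.29575337 0.13845514] [-0.87462485  0.41088288  0.14901501  2.19392203 -0.11427955  0.54384652
 -0.4970954 ] 0.007852409864825709 [-0.06583361 -0.91996727 -2.7465429 ]
tool y deg 8.184390250391752
```

View pics/w7.png

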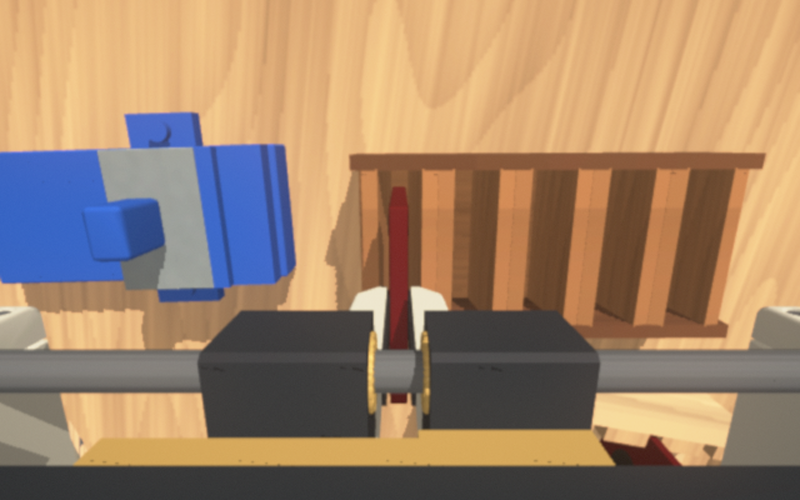

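The plate hangs over the first groove, its far end at (399,190) between the end ridge (right edge ~378) and the next ridge (left edge ~421). I'll re-measure the ridges from here.

```bash
cat > ridge.py <<'E'
import sys
from h import *
def run(png,c,yaw,ys,xs):
    d=np.load(png[:-4]+".npz");k,R,t=d["k"],d["R"],d["t"];g=cv2.cvtColor(cv2.imread(png),cv2.COLOR_BGR2GRAY)
    a=np.radians(yaw);ex=np.array([np.cos(a),np.sin(a)]);ey=np.array([-ex[1],ex[0]])
    for nm,o,e,lo,hi in [("x@y%g"%y,c+y*ey,ex,-.14,.14) for y in ys]+[("y@x%g"%x,c+x*ex,ey,-.08,.08) for x in xs]:
        s=np.arange(lo,hi,.0005);p=np.array([proj(k,R,t,np.r_[o+q*e,.065])*1.25 for q in s]).astype(np.float32)
        v=cv2.remap(g,p[:,0].reshape(1,-1),p[:,1].reshape(1,-1),cv2.INTER_LINEAR,borderMode=cv2.BORDER_CONSTANT).ravel().astype(int)
        dv=v[5:]-v[:-5];i=[j for j in range(1,len(dv)-1) if abs(dv[j])>14 and abs(dv[j])>=abs(dv[j-1]) and abs(dv[j])>abs(dv[j+1])]
        print(nm,[(round((s[j]+.00125)*1000,1),int(dv[j])) for j in i])
E
python3 - <<'E'
from ridge import *
run("pics/w7.png",np.array([.4895,.3107]),8.2,(.02,.035,.045),(-.025,.025,.075))
d=np.load("pics/w7.npz");k,R,t=d["k"],d["R"],d["t"]
print("plate lower far edge", [ray(k,R,t,u/1.25,v/1.25,.078) for u,v in ((390,190),(407,190))])
print("plate upper", proj(k,R,t,[.39,.34,.078])*1.25)
E
```

```text
x@y0.02 [(np.float64(-127.2), -25), (np.float64(-124.8), 28), (np.float64(-114.7), -34), (np.float64(-108.7), -40), (np.float64(-94.2), 18), (np.float64(-85.7), 58), (np.float64(-64.7), -38), (np.float64(-53.2), -15), (np.float64(-35.7), 62), (np.float64(-14.2), -37), (np.float64(14.8), 58), (np.float64(35.8), -52), (np.float64(64.8), 57), (np.float64(85.8), -51), (np.float64(114.8), 58), (np.float64(123.8), 55)]
x@y0.035 [(np.float64(-135.8), -60), (np.float64(-127.2), -20), (np.float64(-124.8), 35), (np.float64(-114.2), -40), (np.float64(-106.2), -20), (np.float64(-95.7), 22), (np.float64(-85.7), 68), (np.float64(-64.7), -45), (np.float64(-53.2), -17), (np.float64(-35.7), 68), (np.float64(-14.2), -45), (np.float64(14.3), 66), (np.float64(35.8), -61), (np.float64(64.3), 66), (np.float64(85.8), -63), (np.float64(114.8), 61), (np.float64(124.3), 26), (np.float64(126.3), 22)]
x@y0.045 [(np.float64(-132.8), -59), (np.float64(-127.2), -16), (np.float64(-124.8), 33), (np.float64(-114.2), -56), (np.float64(-94.7), -17), (np.float64(-85.7), 69), (np.float64(-64.7), -44), (np.float64(-53.2), -16), (np.float64(-35.7), 68), (np.float64(-14.2), -46), (np.float64(14.3), 68), (np.float64(35.8), -61), (np.float64(64.3), 65), (np.float64(85.8), -64), (np.float64(114.8), 62), (np.float64(123.8), 31)]
y@x-0.025 [(np.float64(-75.8), -17), (np.float64(-43.2), 65), (np.float64(53.3), -46), (np.float64(63.8), 78)]
y@x0.025 [(np.float64(-75.2), -16), (np.float64(-58.2), 24), (np.float64(-54.2), 35), (np.float64(53.3), -40), (np.float64(63.8), 93)]
y@x0.075 [(np.float64(-73.2), 66), (np.float64(-64.7), -38), (np.float64(-53.7), 33), (np.float64(50.3), -21), (np.float64(53.8), -31), (np.float64(64.3), 79)]
plate lower far edge [array([0.37860624, 0.33686462, 0.078     ]), array([0.3889927 , 0.33834914, 0.078     ])]
plate upper [409.00978942 187.56507895]
```

The ridges match the model to within 0.3 mm, so the cradle is at (0.4895, 0.3107) with yaw 8.2°. The plate is centred, so I lower it.

Request:
step_arm --moves "0.02 0.03 -0.5 0;0 0 -0.5 0;0 0 -0.5 0;0 0 -0.5 0;0 0 -0.5 0;0 0 -0.4 0;0 0 -0.3 0;0 0 0 0;0 0 0 0"

```text
clock: 34.7
position: [0.3902, 0.2969, 0.074]
tool_rot: [2.056, 2.375, -0.0]
ft_force: [0.2, 1.4, -1.6]
finger_gap: 0.0074
grasp_force: 35.0
```

Request:
step_arm --moves "0 0 -0.1 0;0 0 -0.05 0;0 0 0 0;0 0 0 0"

```text
clock: 35.1
position: [0.3902, 0.297, 0.0711]
tool_rot: [2.056, 2.375, 0.0]
ft_force: [-0.1, -0.6, -2.6]
finger_gap: 0.0076
grasp_force: 35.0
```

Request:
step_arm --moves "0 0 -0.05 0;0 0 -0.05 0;0 0 0 0;0 0 0 0"

```text
clock: 35.5
position: [0.3911, 0.2972, 0.0702]
tool_rot: [2.056, 2.374, 0.003]
ft_force: [-1.2, -2.0, 15.5]
finger_gap: 0.0076
grasp_force: 35.1
```

Request:
step_arm --moves "0 0 0 0;0 0 0 0;0 0 0 0;0 0 0.5 0;0 0 1 0;0 0 1 0;0 0 1 0;0 0 1 0;0 0 1 0;0 0 0.5 0;0 0 0 0" --claw 0.33

```text
clock: 36.6
position: [0.3907, 0.2974, 0.1904]
tool_rot: [2.056, 2.375, 0.004]
ft_force: [-0.0, 1.0, 0.1]
finger_gap: 0.0306
grasp_force: 0.0
```

Request:
step_arm --moves "0.8 -1 0 -0.2;0.8 -1 0 -0.2;0.8 -1 0 -0.2;0.8 -1 0 -0.2;0.8 -1 0 -0.2;0.8 -1 0 -0.2;0.8 -1 0 -0.2;0.7 -1 0 -0.05;0 -0.2 0 0;0 0 0 0;0 0 -1 0;0 0 -1 0;0 0 -1 0;0 0 0 0;0 0 0 0"

```text
clock: 38.1
position: [0.5155, 0.1337, 0.1289]
tool_rot: [-2.284, -2.156, 0.002]
ft_force: [-0.5, -0.3, 0.2]
finger_gap: 0.0304
grasp_force: 0.0
```

Request:
step_arm --moves "0.05 0 -1 0;0 0 -1 0;0 0 -0.7 0;0 0 -0.3 0;0 0 0 0;0 0 0 0"

```text
clock: 38.7
position: [0.5176, 0.1332, 0.0699]
tool_rot: [2.285, 2.155, 0.002]
ft_force: [0.2, 0.2, 0.1]
finger_gap: 0.0309
grasp_force: 0.0
```

Request:
step_arm --moves "0 0 0 0;0 0 0 0;0 0 0 0;0 0 0 0;0 0 0 0" --claw 0

```text
clock: 39.2
position: [0.5175, 0.133, 0.0693]
tool_rot: [2.285, 2.155, 0.001]
ft_force: [0.1, -0.4, 4.9]
finger_gap: 0.0073
grasp_force: 35.0
```

Request:
step_arm --moves "0 0 0.5 0;0 0 1 0;0 0 1 0;0 0 1 0;0 0 1 0;0 0 1 0;-0.2 0.5 0 0.2;-0.2 1 0 0.2;-0.2 1 0 0.2;-0.2 1 0 0.2;-0.2 1 0 0.2;-0.2 1 0 0.2;-0.2 1 0 0.2;0 1 0 0.05;0 1 0 0;0 0.4 0 0;0 0 -1 0;0 0 -1 0;0 0 0 0;0 0 0 0"

```text
clock: 41.2
position: [0.4894, 0.3106, 0.1391]
tool_rot: [2.057, 2.374, -0.001]
ft_force: [1.3, -0.1, -3.3]
finger_gap: 0.0073
grasp_force: 35.0
```

Request:
step_arm --moves "0 0 -0.5 0;0 0 -0.5 0;0 0 -0.5 0;0 0 -0.5 0;0 0 -0.5 0;0 0 -0.4 0;0 0 -0.3 0;0 0 0 0;0 0 0 0;0 0 -0.1 0;0 0 0 0;0 0 0 0"

```text
clock: 42.4
position: [0.4893, 0.311, 0.0733]
tool_rot: [2.056, 2.375, 0.001]
ft_force: [0.2, 0.6, -3.9]
finger_gap: 0.0073
grasp_force: 35.0
```

Request:
step_arm --moves "0 0 -0.05 0;0 0 0 0;0 0 0 0"

```text
clock: 42.7
position: [0.4892, 0.311, 0.072]
tool_rot: [2.056, 2.375, 0.0]
ft_force: [-0.0, 0.2, -2.8]
finger_gap: 0.0072
grasp_force: 35.0
```

Request:
step_arm --moves "0 0 -0.05 0;0 0 -0.02 0;0 0 0 0;0 0 0 0"

```text
clock: 43.1
position: [0.4898, 0.3111, 0.0714]
tool_rot: [2.056, 2.375, 0.002]
ft_force: [-0.6, -1.9, 6.4]
finger_gap: 0.0074
grasp_force: 35.0
```

Request:
step_arm --moves "0 0 0 0;0 0 0 0;0 0 0 0;0 0 0.5 0;0 0 1 0;0 0 1 0;0 0 1 0;0 0 1 0;0 0 1 0;0 0 0.5 0;0 0 0 0" --claw 0.33

```text
clock: 44.2
position: [0.4898, 0.3114, 0.1922]
tool_rot: [2.056, 2.375, 0.004]
ft_force: [0.3, 0.7, 0.2]
finger_gap: 0.0305
grasp_force: 0.0
```

Request:
step_arm --moves "0.6 -1 0 -0.2;0.6 -1 0 -0.2;0.6 -1 0 -0.2;0.6 -1 0 -0.2;0.6 -1 0 -0.2;0.6 -1 0 -0.2;0.6 -1 0 -0.2;0.6 -1 0 -0.05;0.6 -1 0 0;0.45 -0.15 0 0;0 0 -1 0;0 0 -1 0;0 0 -1 0;0 0 0 0;0 0 0 0"

```text
clock: 45.7
position: [0.6059, 0.1286, 0.1302]
tool_rot: [-2.284, -2.156, 0.002]
ft_force: [-0.2, -0.0, -0.3]
finger_gap: 0.0306
grasp_force: 0.0
```

```bash
python3 look.py pics/w8.png
```

```text
45.75 [0.60643009 0.12850118 0.13096606] [-0.45268657  0.55948764  0.22743975  1.91863452 -0.19067237  0.68392266
 -0.16872639] 0.030721556470308335 [ 0.08553393 -0.63418163  0.59582486]
tool y deg -3.335955635981598
```

View pics/w8.png

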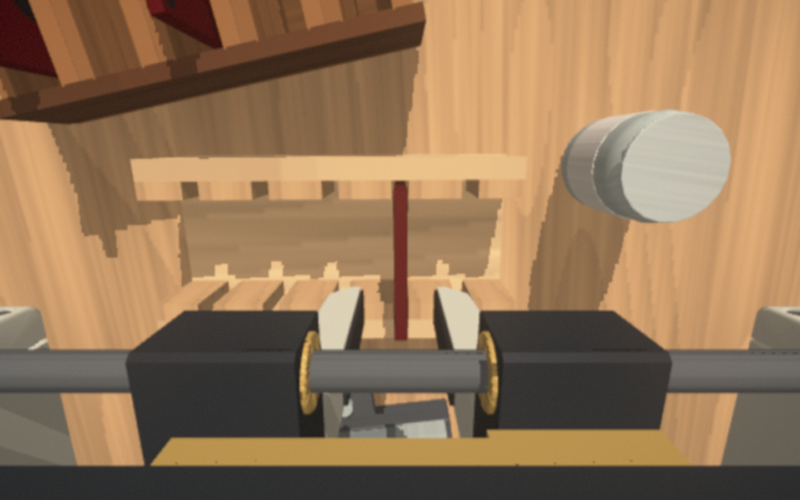

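The last plate is centred between the fingers at (400,260), and the other four rack grooves are empty.

Request:
step_arm --moves "0 0 -1 0;0 0 -1 0;0 0 -0.7 0;0 0 -0.35 0;0 0 0 0;0 0 0 0"

```text
clock: 46.35
position: [0.6066, 0.128, 0.0702]
tool_rot: [2.285, 2.155, 0.001]
ft_force: [0.4, 0.9, 0.1]
finger_gap: 0.0305
grasp_force: 0.0
```

Request:
step_arm --moves "0 0 0 0;0 0 0 0;0 0 0 0;0 0 0 0;0 0 0 0" --claw 0

```text
clock: 46.85
position: [0.6066, 0.128, 0.07]
tool_rot: [2.285, 2.155, 0.001]
ft_force: [0.5, -0.8, 3.4]
finger_gap: 0.0073
grasp_force: 35.0
```

Request:
step_arm --moves "0 0 0.5 0;0 0 1 0;0 0 1 0;0 0 1 0;0 0 1 0;0 0 1 0;-0.1 0.5 0 0.2;-0.1 1 0 0.2;-0.1 1 0 0.2;-0.1 1 0 0.2;-0.1 1 0 0.2;-0.1 1 0 0.2;-0.1 1 0 0.2;-0.1 1 0 0.05;-0.1 1 0 0;0 1 0 0;0 0.35 -1 0;0 0 -1 0;0 0 0 0;0 0 0 0"

```text
clock: 48.85
position: [0.5883, 0.3251, 0.1397]
tool_rot: [2.056, 2.375, -0.001]
ft_force: [0.6, -0.4, -2.2]
finger_gap: 0.0078
grasp_force: 35.0
```

Request:
step_arm --moves "0 0 -0.5 0;0 0 -0.5 0;0 0 -0.5 0;0 0 -0.5 0;0 0 -0.5 0;0 0 -0.4 0;0 0 -0.3 0;0 0 0 0;0 0 0 0;0 0 -0.1 0;0 0 0 0;0 0 0 0"

```text
clock: 50.05
position: [0.5883, 0.325, 0.0739]
tool_rot: [2.056, 2.375, 0.001]
ft_force: [-0.4, -0.7, -3.0]
finger_gap: 0.0074
grasp_force: 35.0
```

Request:
step_arm --moves "0 0 -0.05 0;0 0 0 0;0 0 0 0"

```text
clock: 50.35
position: [0.5882, 0.3249, 0.0726]
tool_rot: [2.056, 2.375, -0.0]
ft_force: [0.1, -0.5, -2.7]
finger_gap: 0.0075
grasp_force: 35.0
```

Request:
step_arm --moves "0 0 -0.05 0;0 0 -0.02 0;0 0 0 0;0 0 0 0"

```text
clock: 50.75
position: [0.5888, 0.325, 0.072]
tool_rot: [2.056, 2.375, 0.002]
ft_force: [0.4, -1.1, 5.7]
finger_gap: 0.0076
grasp_force: 35.0
```

Request:
step_arm --moves "0 0 0 0;0 0 0 0;0 0 0 0;0 0 0.5 0;0 0 1 0;0 0 1 0;0 0 1 0;0 0 1 0;0 0 1 0;0 0 1 0;0 0 0.5 0" --claw 0.33

```text
clock: 51.85
position: [0.5888, 0.3252, 0.2137]
tool_rot: [2.056, 2.375, 0.004]
ft_force: [-0.8, 0.3, 0.6]
finger_gap: 0.0307
grasp_force: 0.0
```

Request:
step_arm --moves "-0.3 1 0 0;-0.6 1 0 0;-0.6 1 0 0;-0.6 1 0 0;-0.6 1 0 0;-0.6 1 0 0;-0.6 1 0 0;-0.6 1 0 0;-0.6 1 0 0;-0.6 1 0 0;-0.6 1 0 0;-0.6 1 0 0;-0.6 1 0 0;-0.6 1 0 0;-0.6 1 0 0;-0.6 1 0 0;0 0 0 0;0 0 0 0;0 0 0 0"

```text
clock: 53.75
position: [0.4031, 0.6441, 0.2113]
tool_rot: [2.057, 2.373, -0.0]
ft_force: [0.0, 1.0, 0.2]
finger_gap: 0.0308
grasp_force: 0.0
```

```bash
python3 - <<'E'
from h import *
from plant import *
a=capture("top")["frame"][:,:,::-1];b=capture("scene")["frame"][:,:,::-1]
z=lambda i:cv2.resize(i,None,fx=2.4,fy=2.4,interpolation=cv2.INTER_CUBIC)
cv2.imwrite("pics/fin.png",np.hstack([z(a[100:300,170:410]),cv2.resize(b[120:380,230:370+120],(220,480) if 0 else (220,220)) if 0 else z(b[100:340,230:0+230+90])[:480] if 0 else np.zeros((480,10,3),np.uint8)]))
cv2.imwrite("pics/fin.png",np.hstack([cv2.resize(a[115:285,170:410],(400,283)),cv2.resize(b[120:380,240:490],(400,416))[:283]]) if 0 else np.vstack([cv2.resize(a[115:275,170:490],(600,300)),cv2.resize(b[120:370,230:490],(312,300)) if 0 else cv2.resize(b[120:370,115:490+125],(600,300))]))
s=observe();print(s["clock"],s["position"])
E
```

```text
53.85 [0.40329869 0.64394774 0.21143498]
```

View pics/fin.png

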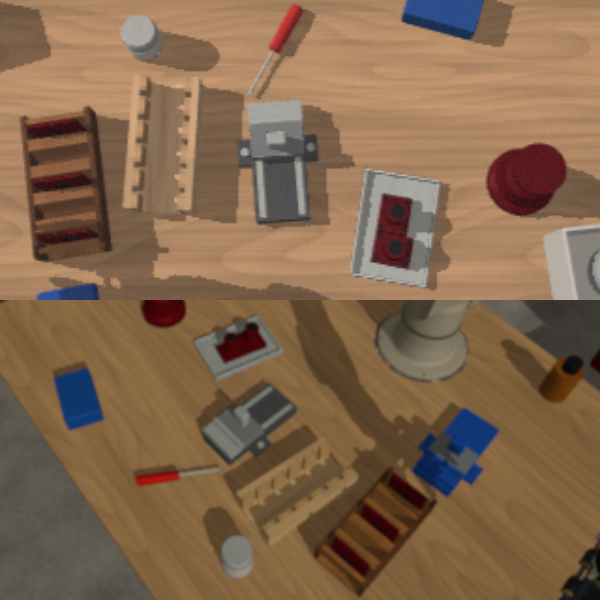

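The plates sit in grooves 1, 3 and 5, the vise is shut, and the bystanders have not moved. The two caps, at (397,212) and (396,248) in the composite, look closer together than I placed them, so I'll check.

```bash
python3 - <<'E'
from h import *
P=lambda u,v,z:pl("top",170+u/1.875,115+v/1.875,z)[:2]
c=np.array([.406,-.2955]);a=np.radians(-10);M=np.array([[np.cos(a),np.sin(a)],[-np.sin(a),np.cos(a)]])
for u,v in ((398,212),(396,248)): p=P(u,v,.067);print(p,M@(p-c))
from plant import *
f=capture("top")["frame"];cv2.imwrite("pics/tr.png",cv2.resize(f[195:275,345:425,::-1],None,fx=7,fy=7,interpolation=cv2.INTER_CUBIC))
q=lambda u,v:M@(pl("top",u,v,.021)[:2]-c)
hsv=cv2.cvtColor(f,cv2.COLOR_RGB2HSV);m=((hsv[...,1]>130)&((hsv[...,0]<8)|(hsv[...,0]>172))&(hsv[...,2]>30)).astype(np.uint8);m[:, :345]=0;m[:,425:]=0;m[:195]=0;m[275:]=0
n,l,st,ce=cv2.connectedComponentsWithStats(m)
for i in range(1,n):
    if st[i,4]>20: print(st[i]); 
    if st[i,4]>20:
        ct,_=cv2.findContours((l==i).astype(np.uint8),0,2); print([np.round(q(*pp)*1000) for pp in cv2.boxPoints(cv2.minAreaRect(ct[0]))])
E
```

```text
[ 0.42503562 -0.29601207] [0.01883534 0.00280121]
[ 0.36091386 -0.29024235] [-0.04531416 -0.00265135]
[369 219  21  39 471]
[array([-71.,  34.]), array([55., 31.]), array([ 54., -35.]), array([-72., -32.])]
```

View pics/tr.png

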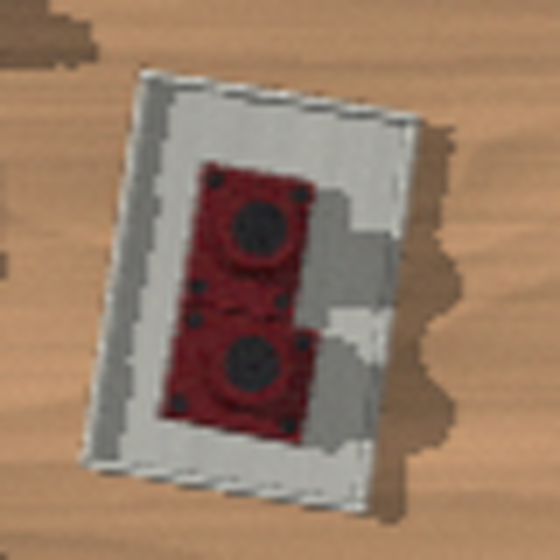

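The bench cap was knocked about 25 mm along the tray. Both caps still stand flat inside the rim, at tray x = +19 and −45 mm with flanges side by side, so it meets the limits and I hand in.

```bash
python3 -c "
from plant import *
print(hand_in())"
```

```text
the job is handed in; nothing more can be done
None
```

The job is handed in at about 54 s, but `hand_in()` gave no verdict: all three plates are seated in cradle grooves, both caps stand flat in the tray (the bench cap was knocked about 25 mm after I placed it but is still within limits), the vise is shut against its stop, and the tin, housing and screwdriver look unmoved.

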